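# Turn home a burnisher's quarter-turn cover fastener and hold the cover down

### The job

The yellow access cover of the grey bench burnisher in the red tray must be held down on its new gasket. Pick up the blue socket key, push its sleeve fully down over the square spigot of the cover's quarter-turn fastener, and turn it clockwise (seen from above) until the slot in the fastener's disc lines up with the two black marks on the cover. Then press straight down through the key so that the cover is fully home against its frame, and finish like that, with the key still gripped, in place and pressed down; leave the other things on the table where they are.

Things in the scene. Friction and masses are not known exactly. Their poses are not given: they have to be found in the camera images.
- key_grip (a point): Centre of the black grip bar of the blue socket key, which stands upright, loose, on the table left of the red tray. Bar 52 mm long (point x) x 14 mm thick (y) x 26 mm high, centre 59 mm above the key's underside; grip it across the 14 mm. Below it 14 mm of steel stem, 16 mm thick, then a square sleeve 32 x 32 x 32 mm, faces parallel to the bar. z up the key; 72 mm tall, about 160 g.
- key_mouth (a point): Centre of the mouth of the key's sleeve, in its underside, 59 mm below key_grip; same axes. The bore is square, 18 x 18 mm, faces parallel to the sleeve's outside, flared to 24 mm over the first 4.5 mm, 25 mm deep.
- spigot_foot (a point): Centre of the top of the fastener's steel disc (54 mm across), 88 mm above the table. From it rises the square spigot, 16 x 16 x 17 mm, with a 6 mm coned nose on top (23 mm in all). x and y parallel to its faces, black slot line along y, z up. Pushed fully on, the sleeve rests on the disc, key_mouth on this point; the key has 0.13 rad of play before it drives. Turns with the fastener, sinks with the cover.
- fastener (a joint): Angle of the quarter-turn fastener in rad, growing clockwise seen from above. 1.571: slot in line with the two black marks on the cover. End stop at 1.60, the other at 0; starts between 0.15 and 0.6. Light friction (0.08 N m); stays where it is left.
- cover (a joint): How far the cover is pressed down, in m: 0 resting proud on its springy gasket, 0.005 fully home against the frame (hard stop). It only moves straight down and springs back when let go; with the key on it, about 8 to 9 N of push on top of the key's weight holds it home.
- cover_top (a point): Centre of the upper face of the yellow cover (108 x 78 mm), under the fastener's disc; x along its long side, in line with the two black marks, z up. The grey burnisher under it (130 x 96 x 70 mm, a wooden spindle at one end, fixed) stands in the red cardboard tray, whose walls are 96 mm high.
- spool_red: Red thread spool with wooden ends, standing, about 54 mm across and 52 mm high, in the red tray; a bystander, to be left alone. Origin in the underside.
- wax: Yellow-orange wax block 36 x 55 x 23 mm, in the red tray; a bystander, to be left alone. Origin in the underside.
- tin: Round grey tin with yellow lid, 65 mm across, 31 mm high, in the red tray; a bystander, to be left alone. Origin in the underside.
- ink_red: Red ink bottle with white cap, standing, 37 mm across, 105 mm high, on the table left of the tray; a bystander, to be left alone. Origin in the underside.
- buckle: Nickel buckle with a white tip, 25 x 68 x 7 mm, lying flat, on the table left of the tray; a bystander, to be left alone. Origin in the underside.
- punch: Steel hole punch 105 mm long, 11 mm thick, lying, on the table left of the tray; a bystander, to be left alone. Origin in the underside.
- slicker: Turned wooden edge slicker, 105 mm long, 22 mm thick, lying, in the red tray; a bystander, to be left alone. Origin in the underside.

How it is judged:
By the outcome, as a careful person would: the job done as asked, in the order asked, and still so for the second after the job is handed in, while the arm keeps its last pose, push and grip.
It also fails if it takes over 48 s, if anything falls off the work surface, if the arm or the gripper's body presses on something with over 40 N, if the wrist force passes 120 N, or if a joint passes its speed limit or range.

### The arm

A 6-joint arm with a two-finger parallel gripper is mounted at the origin on a cart in front of the work surface, level with it; the furniture and walls round the work are solid. World frame = base frame: x ahead of the robot, y to its left, z up, the work surface at z = 0. Lengths are in mm, angles in degrees, forces in N, time in s.
With the tool pointing down it reaches from about 300 to 850 mm from the base axis. Payload 4.2 kg.
Tool frame: the origin (TCP) lies at the very end of the fingers, on their centre line; the grasp point (between the pads) lies 19 mm behind it; z points along the fingers, y is the line along which they close (so a half turn about z gives the same grasp; the last joint's range is limited). The gripper opens to 91 mm and grips with 3 to 60 N. Pads are 32 mm wide; open, the fingers measure 118 mm over their backs; the gripper's body (76 mm by 178 mm) begins 60 mm behind the grasp point.
Start: joints at [71.677, 18.312, 89.639, -0, 72.044, -1.146], TCP at [169.816, 549.368, 213.976] pointing down, gripper open.
Joint ranges: [-177.97, 177.97], [-48.28, 115.42], [12.27, 149.76], [-77.06, 257.06], [2.81, 150.46], [-146.56, 146.56]. Speed limits (degrees/s): [147.25, 147.25, 180, 180, 180, 180].

### API

Orientations are given as [roll, pitch, yaw] about the fixed x, y, z axes, in that order (R = Rz(yaw) Ry(pitch) Rx(roll)).
In Python, from workcell import env, eyes gives the robot as it stands.
- The arm moves only by the tool send_rows, never from a script. Its argument "targets" is text: rows parted by semicolons, each of 7 numbers parted by spaces: the shift along the tool's x, y, z in m, then the turn, a rotation vector about the tool's x, y, z in degrees, then the opening in per cent of the stroke, from 0 (shut) to 100 (fully open). A call has 1 to 12 rows; each row is the pose to reach, as a shift and turn from the pose commanded when the call began, along the tool's axes at that moment; what a row does not reach only later rows make up. A row lasts 1/12 s, in which the tool goes at most 41.7 mm and 7.16 degrees, less where a joint would pass 70% of its speed; a pose out of reach is approached as far as the arm can. A call with a gripper value outside its range is refused whole. The fingers move at their own pace and stop on an object; "grip_force" is the grip in N (left out, the last holds). Time passes only in rows, so rows that repeat a pose let the fingers close. It gives the time, the measured TCP pose, the force, the opening and the grip force at its end, in the units of the state.
- env.state(): the state, without advancing time (a new reading comes with each control period).
- eyes.grab_frame(name): name is "scene" or "top" or "wrist"; returns a dict with "image" (420x560x3 uint8, blue, green, red), "fovy" (degrees; the focal length in pixels is half the picture's height over the tangent of half this angle, whatever the lens; pixels are square), "cx", "cy" (the principal point, pixels), "eye" and "attitude" of the camera in the world. Camera axes: x right, y up, looking along -z (the intrinsics and any distortion apply to the point x, -y, -z); pixel columns grow to the right and rows downward; lengths in mm; the calibration is good to about 2 mm. A picture is of the moment at which its call begins. There is no depth.
- env.job_done(): hands the job in; it is judged then, once.
The state is a dict: "time_s": time; "qpos": joint angles; "qvel": joint speeds; "effort": joint torques, N m; "ee_pos": TCP position; "ee_rot": TCP orientation; "force": force on the tool from outside, world axes, zero at the start; "torque": the same for the moment, N m; "gripper_width": finger opening in mm; "gripper_force": force on a finger pad.
Only numpy, scipy, OpenCV 4.12 (cv2) and the standard library are available. Lean on these libraries where they do the work, as an engineer would, in place of code of your own. Each camera call takes 0.05 s, during which the arm holds its last target. There are 200 camera calls.

## Working session

There is one attempt and no reset: what is moved stays moved. The work goes in short steps, Python scripts to look and compute and a tool call to move; the robot and the scene stay as the last step left them, time stands still between calls to the robot, and variables do not carry over. Pictures are saved under pics/ and viewed, at most 10 in all, crops included, and the job is handed in when it is done.

Besides the shell and the picture viewer there is one more tool, called as name(argument=value, ...) on one line, values as JSON. send_rows: Moves the arm, as the interface text tells. Its arguments: {"type":"object","properties":{"targets":{"type":"string"},"grip_force":{"type":"number"}},"required":["targets"]}

```bash
mkdir -p pics
cat > h.py <<'E'
import numpy as np, cv2
from workcell import env, eyes
def K(f):
    h=f["image"].shape[0]; F=h/2/np.tan(np.radians(f["fovy"])/2); return F
def Rm(a):
    from scipy.spatial.transform import Rotation as R
    a=np.array(a,float)
    return a if a.shape==(3,3) else R.from_euler('xyz',a,degrees=True).as_matrix()
def ray(f,u,v):
    F=K(f); d=Rm(f["attitude"])@np.array([(u-f["cx"])/F,-(v-f["cy"])/F,-1]); return np.array(f["eye"],float),d
def plane(f,u,v,z):
    e,d=ray(f,u,v); return e+d*(z-e[2])/d[2]
def proj(f,p):
    c=Rm(f["attitude"]).T@(np.array(p,float)-np.array(f["eye"])); F=K(f); return f["cx"]-F*c[0]/c[2], f["cy"]+F*c[1]/c[2]
E
python3 - <<'E'
from h import *
import pickle
fs={}
for n in("top","scene","wrist"):
    f=eyes.grab_frame(n); fs[n]=f; cv2.imwrite(f"pics/{n}0.png",f["image"]); print(n,{k:v for k,v in f.items() if k!="image"})
pickle.dump(fs,open("f0.pkl","wb"))
print(env.state())
E
```

```text
top {'fovy': 53.623584212799884, 'cx': 279.7426289013855, 'cy': 206.39974651521982, 'eye': array([363.00117807, 205.67848436, 917.24135056]), 'attitude': array([ 10.04560798,  -0.84013488, -88.55880553])}
scene {'fovy': 43.16470715112685, 'cx': 276.44231294537417, 'cy': 204.61627941942396, 'eye': array([-113.64523445, -642.73382434,  816.76782949]), 'attitude': array([ 54.5252351 ,   1.24525785, -36.61270516])}
wrist {'fovy': 59.39612882117234, 'cx': 271.47637749058646, 'cy': 204.59632299750535, 'eye': array([ 97.87468693, 571.6273492 , 384.07148864]), 'attitude': array([-1.55318138e+01,  3.01797976e-02,  7.28229864e+01])}
{'time_s': 0.15, 'qpos': array([ 7.16780993e+01,  1.83411974e+01,  8.96909324e+01, -1.50658348e-03,
        7.20427630e+01, -1.14656773e+00]), 'qvel': array([-0.06661177, -0.12286004, -0.12129885,  0.04022455,  0.03849724,
        0.00044521]), 'effort': array([-1.32459977e-04, -4.12775981e+01, -2.32157099e+01,  7.26440130e-02,
        4.33110993e-02, -1.03056052e-04]), 'ee_pos': array([169.68920664, 548.99172782, 213.32981181]), 'ee_rot': array([-1.79925094e+02, -6.63105049e-05,  1.62825132e+02]), 'force': array([-0.37005326,  0.83929053,  0.22719733]), 'torque': array([-0.01018444, -0.03020852, -0.00716571]), 'gripper_force': 0.0, 'gripper_width': 91.29018940590166}
```

View pics/top0.png

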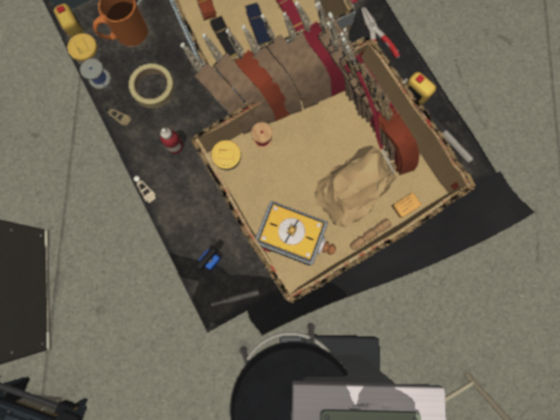

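View pics/scene0.png

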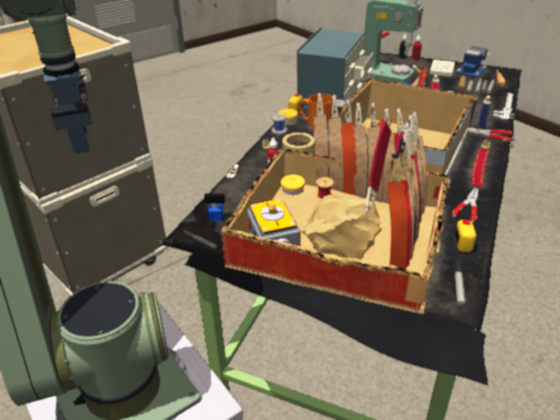

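The top view shows the blue key at about (210,258) and the cover with its disc at about (292,231). The scene view shows the key at (214,208) and the disc at (273,212). Next I'll measure both, roughly.

Run:
```python
from h import *
import pickle
fs=pickle.load(open("f0.pkl","rb"))
f=fs["top"]; im=f["image"]; hsv=cv2.cvtColor(im,cv2.COLOR_BGR2HSV)
m=cv2.inRange(hsv,(105,120,60),(125,255,255)); m[:200]=0;m[300:]=0
n,l,st,c=cv2.connectedComponentsWithStats(m); print([(s.tolist(),k.tolist()) for s,k in zip(st[1:],c[1:]) if s[4]>15])
ys,xs=np.nonzero(m); print(plane(f,xs.mean(),ys.mean(),32))
print("bar",plane(f,210,253,72),"disc",plane(f,292,231,90))
for c in [(269,203),(327,218),(314,262),(259,247)]: print("frame",plane(f,*c,70))
s=fs["scene"]; print("scene key z30",plane(s,215,212,30),"disc",plane(s,273,212,92))
x=[]
cv2.imwrite("pics/topc.png",cv2.resize(im[190:310,180:350],None,fx=4.5,fy=4.5,interpolation=cv2.INTER_CUBIC))
```

```text
[([199, 250, 10, 11, 27], [203.33333333333334, 254.92592592592592]), ([205, 254, 15, 16, 124], [212.31451612903226, 261.9516129032258])]
[399.77189076 339.32812688  32.        ]
bar [413.4933615  335.55175519  72.        ] disc [460.50072611 171.44751684  90.        ]
frame [519.90701865 219.47890304  70.        ]
frame [491.7653061   98.89704742  70.        ]
frame [400.96207255 124.78949168  70.        ]
frame [428.34784774 237.10812545  70.        ]
scene key z30 [390.83341262 324.1803557   30.        ] disc [456.6617461 164.5727107  92.       ]
```

View pics/topc.png

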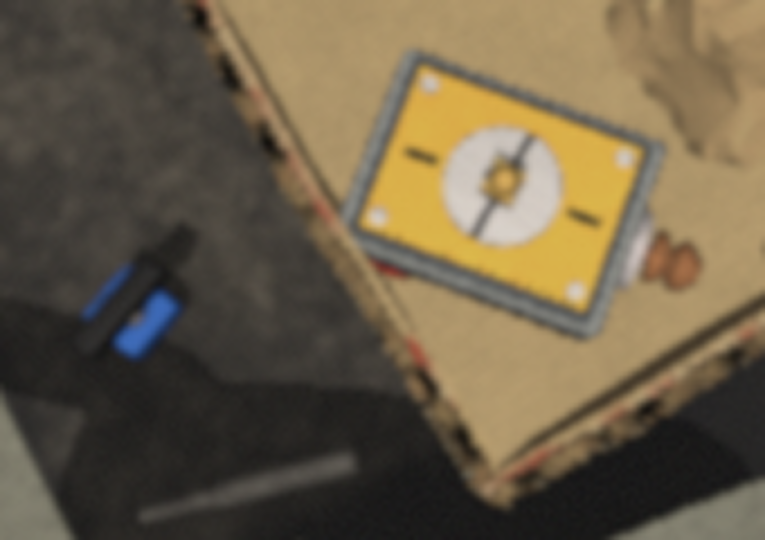

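```bash
cat >> h.py <<'E'
def shift(p,yaw):
    s=env.state(); R=Rm(s["ee_rot"]); d=R.T@(np.array(p,float)-s["ee_pos"])
    from scipy.spatial.transform import Rotation as Q
    rv=Q.from_matrix(R.T@Rm([180,0,yaw])).as_rotvec(degrees=True)
    print("shift m",(d/1000).round(4),"rot",rv.round(2)); return d,rv
E
python3 - <<'E'
from h import *
shift([408,337,165],142)
E
```

```text
shift m [-0.2903 -0.1321  0.0485] rot [-7.000e-02  1.000e-02  2.083e+01]
```

send_rows(targets="-0.015 -0.007 0.002 0 0 1 100;-0.045 -0.020 0.007 0 0 3 100;-0.078 -0.035 0.013 0 0 6 100;-0.112 -0.051 0.019 0 0 8 100;-0.146 -0.066 0.025 0 0 11 100;-0.180 -0.082 0.030 0 0 13 100;-0.214 -0.097 0.036 0 0 16 100;-0.248 -0.113 0.042 0 0 18 100;-0.275 -0.125 0.046 0 0 20 100;-0.290 -0.132 0.0485 0 0 20.8 100;-0.290 -0.132 0.0485 0 0 20.8 100;-0.290 -0.132 0.0485 0 0 20.8 100")

```text
time_s: 1.15
ee_pos: [408.0, 337.1, 165.1]
ee_rot: [-180.0, -0.0, 141.9]
force: [-0.9, -0.1, 0.2]
gripper_width: 91.6
gripper_force: 0.0
```

Run:
```python
from h import *
import pickle
f=eyes.grab_frame("wrist"); pickle.dump(f,open("w1.pkl","wb")); cv2.imwrite("pics/w1.png",f["image"]); print({k:v for k,v in f.items() if k!="image"})
s=env.state(); print(s["time_s"],s["ee_pos"],s["ee_rot"],s["force"])
print("tcp px",proj(f,s["ee_pos"]), "pred bar", proj(f,[408,337,72]))
```

```text
{'fovy': 59.39612882117234, 'cx': 271.47637749058646, 'cy': 204.59632299750535, 'eye': array([349.02495488, 383.80786602, 336.0160387 ]), 'attitude': array([-1.54643494e+01, -2.32855410e-02,  5.19161888e+01])}
1.2 [407.52430462 337.75748332 165.32871204] [-1.79982952e+02 -4.56649162e-02  1.41997459e+02] [ 0.00569983  0.8420078  -0.57903074]
tcp px (np.float64(271.0113020861041), np.float64(257.00773261144195)) pred bar (np.float64(270.70707389356687), np.float64(207.50516946271745))
```

View pics/w1.png

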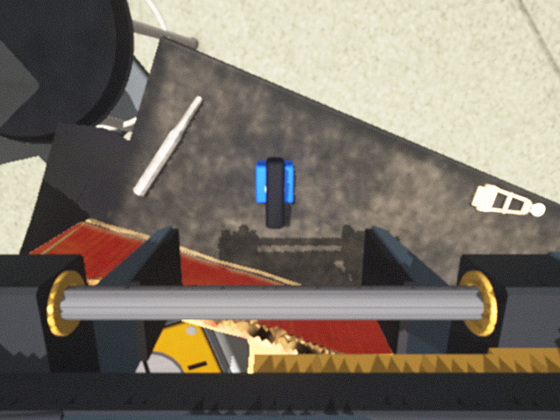

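Run:
```python
from h import *
import pickle
f=pickle.load(open("w1.pkl","rb")); im=f["image"]; hsv=cv2.cvtColor(im,cv2.COLOR_BGR2HSV)
m=cv2.inRange(hsv,(100,120,60),(130,255,255)); m[:140]=0;m[235:]=0; m[:,:230]=0; m[:,330:]=0
ys,xs=np.nonzero(m); print("blue bbox",xs.min(),xs.max(),ys.min(),ys.max()); 
for r in range(158,212,6):
    q=np.nonzero(m[r])[0]; 
    if len(q): print(r,q.min(),q.max(),[int(a) for a in q[:-1][np.diff(q)>1]],[int(a) for a in q[1:][np.diff(q)>1]])
g=cv2.cvtColor(im,cv2.COLOR_BGR2GRAY); 
for r in (152,156,160,200,215,220,224,228,232): print(r,g[r,258:296:2])
print(g[150:240:2,275])
cv2.imwrite("pics/w1c.png",cv2.resize(im[140:240,220:330],None,fx=5.5,fy=5.5,interpolation=cv2.INTER_CUBIC))
```

```text
blue bbox 255 294 160 203
164 256 292 [265] [284]
170 255 293 [258, 266] [260, 284]
176 255 293 [266] [284]
182 255 293 [266] [284]
188 255 293 [263] [284]
194 256 293 [266] [283]
200 256 293 [266] [284]
152 [ 91  90  90  86  95 100 101  98  91  87  85  84  85  96  94  90  92  93
  93]
156 [ 93  90  89  89  93  85  82  85  74  77  84  81  92  87  84  84  89  95
 104]
160 [ 93  90  84  84  58  35  32  29  31  33  33  29  36  67  80  81  85 100
 100]
200 [152 160 158 152  81  54  70  61  66  67  58  65  48  70 102 139 153 122
  59]
215 [110 102 104 102  54  57  58  64  61  64  61  53  40  45  54  54  69  93
  94]
220 [114 108 111 111  58  53  65  60  59  52  52  60  41  51  56  55  89 115
 119]
224 [123 127 117 115  61  52  60  57  54  51  55  52  46  48  59  63 109 127
 132]
228 [131 131 131 134 121 101  89  77  74  82  76  91 116 124 124 127 130 138
 138]
232 [124 122 122 137 142 142 136 144 141 131 124 128 126 121 117 124 123 125
 124]
[ 85  89  92  76  38  33  46  56  68  74  65  70  64  70  67  69  64  62
  65  62  58  65  65  62  62  63  64  65  64  60  59  68  58  60  63  59
  56  61  51  76 125 132 142 131  89]
```

View pics/w1c.png

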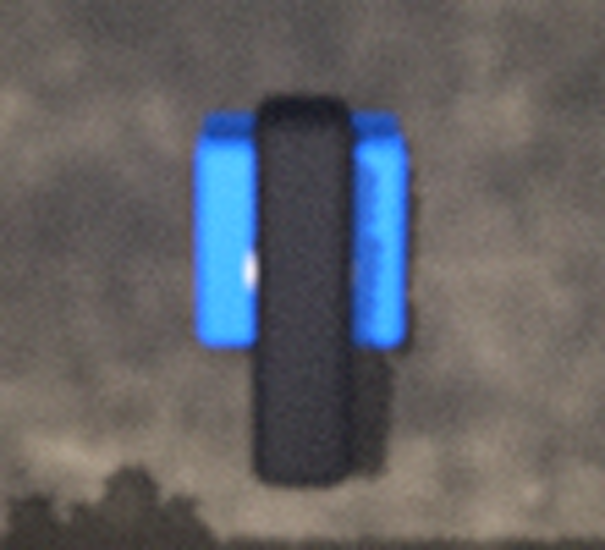

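The close view has the bar's top face at rows 162–228, columns 266–284, centred near (275,195). The sleeve top is centred at (275,184). The bar lies parallel to the tool x axis within about half a degree.

Run:
```python
from h import *
import pickle
f=pickle.load(open("w1.pkl","rb"))
a=plane(f,275,195.2,72); b=plane(f,274.9,184.4,32); print(a,b)
p=[plane(f,266.4,195,72),plane(f,283.6,195,72),plane(f,275,162,72),plane(f,275,228,72)]
print(np.linalg.norm(p[0]-p[1]),np.linalg.norm(p[2]-p[3]))
d=p[2]-p[3]; print("bar ang",np.degrees(np.arctan2(d[1],d[0])))
m=(a+b)/2; print(m)
shift([m[0],m[1],48],142)
```

```text
[402.51933604 345.33086305  72.        ] [403.16612276 345.20807324  32.        ]
12.70501535065513 50.251395943392225
bar ang 142.06239119160546
[402.8427294  345.26946814  52.        ]
shift m [0.0082 0.0031 0.1173] rot [-0.02 -0.05 -0.  ]
```

send_rows(targets="0.004 0.0015 0.015 0 0 0 70;0.008 0.003 0.045 0 0 0 60;0.008 0.003 0.080 0 0 0 60;0.008 0.003 0.105 0 0 0 60;0.008 0.003 0.117 0 0 0 60;0.008 0.003 0.117 0 0 0 60;0.008 0.003 0.117 0 0 0 30;0.008 0.003 0.117 0 0 0 10;0.008 0.003 0.117 0 0 0 0;0.008 0.003 0.117 0 0 0 0;0.008 0.003 0.117 0 0 0 0;0.008 0.003 0.117 0 0 0 0", grip_force=50)

```text
time_s: 2.2
ee_pos: [403.8, 345.1, 49.1]
ee_rot: [179.9, 0.0, 142.0]
force: [-0.3, 0.2, 0.6]
gripper_width: 17.4
gripper_force: 0.0
```

send_rows(targets="0 0 0 0 0 0 0;0 0 0 0 0 0 0;0 0 0 0 0 0 0;0 0 0 0 0 0 0", grip_force=50)

```text
time_s: 2.53
ee_pos: [403.5, 344.9, 48.8]
ee_rot: [180.0, 0.0, 142.0]
force: [-0.9, -0.7, 2.7]
gripper_width: 13.8
gripper_force: 50.0
```

Run:
```python
from h import *
shift([493,149,192],151)
```

```text
shift m [-0.1911 -0.0993 -0.1433] rot [ 0.02  0.   -8.99]
```

send_rows(targets="0 0 -0.008 0 0 0 0;0 0 -0.028 0 0 0 0;0 0 -0.060 0 0 0 0;0 0 -0.095 0 0 0 0;0 0 -0.125 0 0 0 0;0 0 -0.140 0 0 0 0;0 0 -0.143 0 0 0 0;0 0 -0.143 0 0 0 0")

```text
time_s: 3.2
ee_pos: [403.7, 345.1, 192.3]
ee_rot: [179.9, 0.0, 142.0]
force: [-0.1, 0.4, -1.4]
gripper_width: 13.8
gripper_force: 50.0
```

send_rows(targets="-0.008 -0.004 0 0 0 -1 0;-0.028 -0.015 0 0 0 -2 0;-0.055 -0.028 0 0 0 -4 0;-0.083 -0.043 0 0 0 -6 0;-0.110 -0.057 0 0 0 -8 0;-0.138 -0.072 0 0 0 -9 0;-0.165 -0.086 0 0 0 -9 0;-0.183 -0.095 0 0 0 -9 0;-0.191 -0.099 0 0 0 -9 0;-0.191 -0.099 0 0 0 -9 0;-0.191 -0.099 0 0 0 -9 0")

```text
time_s: 4.12
ee_pos: [492.3, 149.6, 190.3]
ee_rot: [-179.9, -0.1, 151.0]
force: [-0.4, 0.1, -1.8]
gripper_width: 13.4
gripper_force: 50.0
```

Run:
```python
from h import *
import pickle
f=eyes.grab_frame("wrist"); pickle.dump(f,open("w2.pkl","wb")); im=f["image"]; cv2.imwrite("pics/w2.png",cv2.resize(im[60:340,80:460],None,fx=2.1,fy=2.1,interpolation=cv2.INTER_CUBIC))
s=env.state(); print(s["time_s"],s["ee_pos"],s["ee_rot"],s["force"],f["eye"],proj(f,[458,168,88]))
```

```text
4.1667 [492.22595055 150.07328637 190.55613796] [-1.79956971e+02 -1.15867997e-01  1.51036144e+02] [ 0.62331094  0.68798877 -1.10240739] [426.95992764 186.30828643 361.29886216] (np.float64(270.18814392252494), np.float64(153.72473201353307))
```

View pics/w2.png

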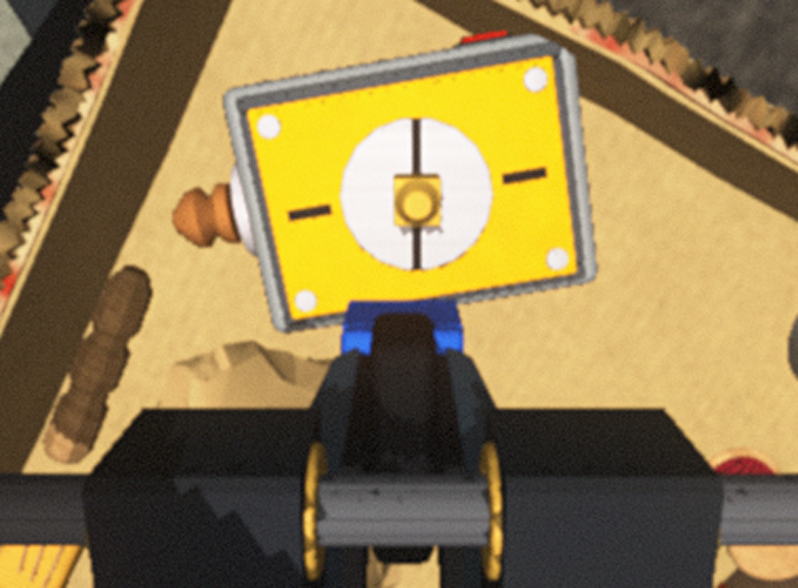

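The disc centre is at crop (416,194) with the spigot foot on it, and the slot stands vertical at 0°. The marks are at (310,213) and (524,175). The key sleeve's near lower edge runs across y≈302. I'll measure these precisely.

```bash
cat > m2.py <<'E'
from h import *
import pickle
f=pickle.load(open("w2.pkl","rb")); im=f["image"]; hsv=cv2.cvtColor(im,cv2.COLOR_BGR2HSV)
C=lambda x,y:(80+x/2.1,60+y/2.1)
wm=cv2.inRange(hsv,(0,0,150),(179,70,255)); cx,cy=map(int,C(416,194))
roi=np.zeros_like(wm); cv2.circle(roi,(cx,cy),42,255,-1); wm&=roi
cs=cv2.findContours(wm,cv2.RETR_EXTERNAL,cv2.CHAIN_APPROX_NONE)[0]
pts=np.vstack([c[:,0] for c in cs]); h=cv2.convexHull(pts)[:,0]
P=np.array([plane(f,*p,88)[:2] for p in h]); A=np.c_[2*P,np.ones(len(P))]; s=np.linalg.lstsq(A,(P**2).sum(1),rcond=None)[0]
print("disc centre",s[:2],"r",np.sqrt(s[2]+s[:2]@s[:2]))
g=cv2.cvtColor(im,cv2.COLOR_BGR2GRAY)
dk=cv2.inRange(g,0,90)
r1=np.zeros_like(dk); cv2.circle(r1,(cx,cy),33,255,-1); cv2.circle(r1,(cx,cy),18,0,-1)
ys,xs=np.nonzero(dk&r1); k=abs(xs-cx)<6; Q=np.array([plane(f,a,b,88)[:2] for a,b in zip(xs[k],ys[k])]); q=Q-Q.mean(0); v=np.linalg.svd(q)[2][0]
a=np.degrees(np.arctan2(v[1],v[0]))%180; print("slot",len(Q),a,"slot mid",Q.mean(0))
M=[]
for m in((310,213),(524,175)):
    u,w=map(int,C(*m)); sub=dk[w-8:w+9,u-13:u+14]; y,x=np.nonzero(sub); M.append(plane(f,x.mean()+u-13,y.mean()+w-8,84)[:2]); print(len(x))
d=M[0]-M[1]; am=np.degrees(np.arctan2(d[1],d[0]))%180; print("marks",am,"len",np.hypot(*d),"mid",(M[0]+M[1])/2,"turn cw",(a-am)%180)
b=cv2.inRange(hsv,(100,100,40),(130,255,255)); ys,xs=np.nonzero(b); print("blue",xs.min(),xs.max(),ys.min(),ys.max())
t=[ (x,int(np.nonzero(b[:,x])[0].min())) for x in range(xs.min(),xs.max()+1,4) if b[:,x].any()]; print(t)
for y in(204,208,212,218,224): q=np.nonzero(b[y])[0]; print(y,q.min() if len(q) else 0,q.max() if len(q) else 0)
S=env.state(); print(S["ee_pos"]); x=Rm(S["ee_rot"])
for z in(-48,): 
  for dx,dy in((16,-16),(16,16)): print("pred corner",proj(f,S["ee_pos"]+x@np.array([dx,dy,-z])))
E
python3 m2.py
```

```text
disc centre [460.02819221 173.32853798] r 26.557963796426574
slot 75 151.7712194576233 slot mid [463.17214364 171.60408582]
58
66
marks 70.68046498993951 len 77.76133833840845 mid [460.09962875 173.12003142] turn cw 81.09075446768378
blue 243 541 203 418
[(243, 219), (247, 204), (251, 204), (255, 204), (259, 205), (263, 204), (267, 205), (271, 204), (275, 204), (279, 204), (283, 204), (287, 203), (291, 203), (295, 203), (299, 215), (351, 416)]
204 247 296
208 246 297
212 245 298
218 244 299
224 243 299
[492.22595055 150.07328637 190.55613796]
pred corner (np.float64(245.33344370798363), np.float64(202.13763531607634))
pred corner (np.float64(297.37384766643885), np.float64(202.0709454468549))
```

Run:
```python
from h import *
shift([460,173.2,163],151.8)
```

```text
shift m [0.0393 0.0046 0.0276] rot [-0.04 -0.12 -0.76]
```

send_rows(targets="0.006 0.001 0 0 0 -0.8 0;0.020 0.0025 0 0 0 -0.8 0;0.034 0.004 0 0 0 -0.8 0;0.0393 0.0046 0.004 0 0 -0.8 0;0.0393 0.0046 0.014 0 0 -0.8 0;0.0393 0.0046 0.024 0 0 -0.8 0;0.0393 0.0046 0.0275 0 0 -0.8 0;0.0393 0.0046 0.0275 0 0 -0.8 0;0.0393 0.0046 0.0275 0 0 -0.8 0")

```text
time_s: 4.92
ee_pos: [461.1, 172.1, 163.4]
ee_rot: [-180.0, -0.0, 151.8]
force: [0.0, 1.0, -1.2]
gripper_width: 13.7
gripper_force: 50.0
```

Run:
```python
from h import *
s=env.state(); print(s["time_s"],s["ee_pos"],s["ee_rot"],s["force"],s["torque"])
shift([460,173.2,137],151.8)
f=eyes.grab_frame("wrist"); im=f["image"]; cv2.imwrite("pics/w3.png",cv2.resize(im[120:300,160:380],None,fx=3,fy=3,interpolation=cv2.INTER_CUBIC))
```

```text
4.9167 [461.05384047 172.12002452 163.37829779] [-1.79958288e+02 -3.58858586e-02  1.51794884e+02] [ 0.04382755  0.99935725 -1.18161952] [-0.01291101 -0.03049679  0.04994697]
shift m [0.0014 0.0005 0.0264] rot [-0.04 -0.04 -0.01]
```

View pics/w3.png

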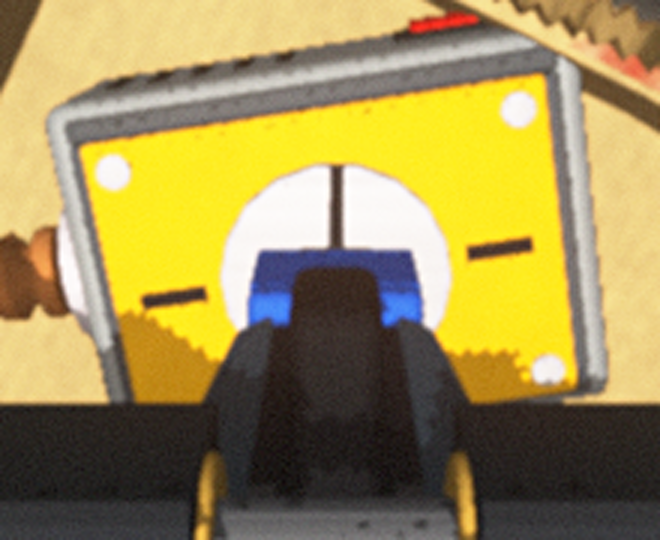

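The slot line is at x≈337 and the sleeve spans 251–421, centred at 336, so the key is aligned. Descending now.

send_rows(targets="0.001 0.0003 0.003 0 0 0 0;0.001 0.0003 0.007 0 0 0 0;0.001 0.0003 0.011 0 0 0 0;0.001 0.0003 0.015 0 0 0 0;0.001 0.0003 0.018 0 0 0 0;0.001 0.0003 0.021 0 0 0 0;0.001 0.0003 0.0235 0 0 0 0;0.001 0.0003 0.0235 0 0 0 0;0.001 0.0003 0.0235 0 0 0 0")

```text
time_s: 5.72
ee_pos: [460.1, 173.1, 140.3]
ee_rot: [-180.0, -0.0, 151.8]
force: [-0.3, -0.3, -1.2]
gripper_width: 13.4
gripper_force: 50.0
```

Run:
```python
from h import *
s=env.state(); print(s["time_s"],s["ee_pos"],s["ee_rot"],s["force"],s["torque"])
```

```text
5.7167 [460.13141388 173.11983782 140.31811304] [-1.79991955e+02 -1.14683164e-02  1.51824555e+02] [-0.3470184  -0.28732319 -1.18754096] [-0.00230105 -0.01528852  0.03290606]
```

send_rows(targets="0 0 0.001 0 0 0 0;0 0 0.002 0 0 0 0;0 0 0.003 0 0 0 0;0 0 0.003 0 0 0 0;0 0 0.003 0 0 0 0")

```text
time_s: 6.13
ee_pos: [460.2, 173.1, 137.4]
ee_rot: [180.0, -0.0, 151.8]
force: [0.1, -0.4, -1.3]
gripper_width: 13.6
gripper_force: 50.0
```

send_rows(targets="0 0 0.0005 0 0 0 0;0 0 0.001 0 0 0 0;0 0 0.001 0 0 0 0;0 0 0.001 0 0 0 0")

```text
time_s: 6.47
ee_pos: [460.3, 173.2, 136.7]
ee_rot: [180.0, 0.0, 151.8]
force: [0.1, 0.6, 1.4]
gripper_width: 13.8
gripper_force: 50.0
```

send_rows(targets="0 0 0 0 0 3 0;0 0 0 0 0 8 0;0 0 0 0 0 14 0;0 0 0 0 0 20 0;0 0 0 0 0 26 0;0 0 0 0 0 32 0;0 0 0 0 0 38 0;0 0 0 0 0 43 0;0 0 0 0 0 45 0;0 0 0 0 0 45 0")

```text
time_s: 7.3
ee_pos: [460.1, 172.7, 136.6]
ee_rot: [-180.0, 0.0, 106.8]
force: [-1.4, -2.2, 1.3]
gripper_width: 13.7
gripper_force: 50.0
```

send_rows(targets="0 0 0 0 0 4 0;0 0 0 0 0 9 0;0 0 0 0 0 15 0;0 0 0 0 0 21 0;0 0 0 0 0 27 0;0 0 0 0 0 33 0;0 0 0 0 0 37 0;0 0 0 0 0 39 0;0 0 0 0 0 39 0;0 0 0 0 0 39 0")

```text
time_s: 8.13
ee_pos: [460.0, 172.6, 136.5]
ee_rot: [-180.0, 0.1, 67.9]
force: [-0.8, -2.4, 1.9]
gripper_width: 13.5
gripper_force: 50.0
```

Run:
```python
from h import *
import pickle
f=eyes.grab_frame("wrist"); pickle.dump(f,open("w4.pkl","wb")); im=f["image"]; cv2.imwrite("pics/w4.png",cv2.resize(im[100:300,160:380],None,fx=3,fy=3,interpolation=cv2.INTER_CUBIC))
s=env.state(); print(s["time_s"],s["ee_pos"],s["ee_rot"],s["force"],s["torque"],s["qpos"])
```

```text
8.1833 [459.93045122 172.65475805 136.45857548] [-1.79992133e+02  5.92033521e-02  6.79162644e+01] [-1.96734945 -2.58465307  2.1952609 ] [-0.76718091  0.27123949 -0.01949016] [ 1.92612732e+01  1.46760394e+01  1.07042297e+02 -4.61187082e-02
  5.83266870e+01  4.13692442e+01]
```

View pics/w4.png

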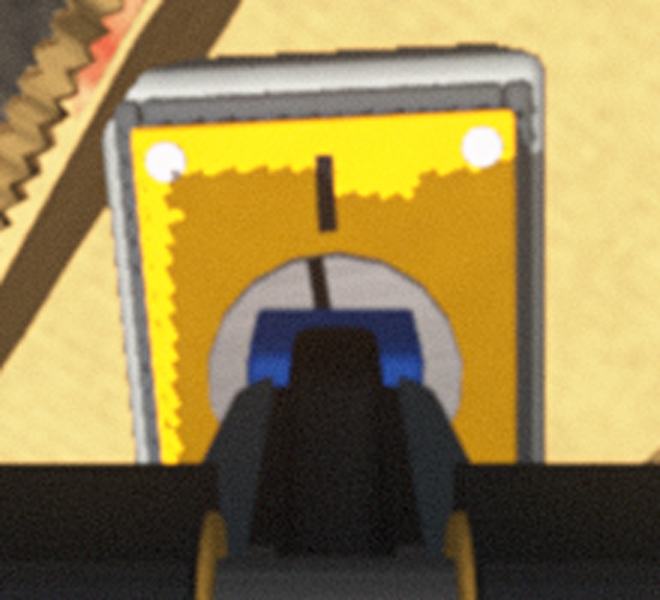

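The mark runs (324,157)–(328,230) and the slot (316,258)–(322,308), so the slot lags a few degrees because of the play. I'll measure it.

```bash
cat > m4.py <<'E'
from h import *
import pickle,sys
def meas(f,sink=0):
    g=cv2.cvtColor(f["image"],cv2.COLOR_BGR2GRAY); out=[]
    lab=cv2.cvtColor(f["image"],cv2.COLOR_BGR2HSV)
    for (x0,x1,y0,y1),z in(((300,350,150,240),84-sink),((295,345,262,304),88-sink)):
        u0,u1=160+x0//3,160+x1//3; v0,v1=100+y0//3,100+y1//3
        sub=g[v0:v1,u0:u1].astype(float); P=[]
        for i,row in enumerate(sub):
            base=np.median(row); w=np.clip(base*0.8-row,0,None)
            if w.max()>base*0.3: P.append(plane(f,u0+(w*np.arange(len(row))).sum()/w.sum(),v0+i,z)[:2])
        P=np.array(P); v=np.linalg.svd(P-P.mean(0))[2][0]; a=np.degrees(np.arctan2(v[1],v[0]))%180
        c=np.array([460.05,173.2]); d=P.mean(0)-c
        print(len(P),"ang",a.round(2),"mean",P.mean(0).round(1),"radial ang",np.degrees(np.arctan2(d[1],d[0])).round(2))
if __name__=="__main__": meas(pickle.load(open(sys.argv[1],"rb")))
E
python3 m4.py w4.pkl
```

```text
25 ang 71.17 mean [473.  210.1] radial ang 70.62
14 ang 76.82 mean [465.1 194.4] radial ang 76.49
```

send_rows(targets="0 0 0 0 0 2 0;0 0 0 0 0 4 0;0 0 0 0 0 5.5 0;0 0 0 0 0 5.9 0;0 0 0 0 0 5.9 0")

```text
time_s: 8.6
ee_pos: [459.9, 172.7, 136.4]
ee_rot: [-180.0, 0.1, 62.0]
force: [-1.6, -4.6, 1.9]
gripper_width: 13.9
gripper_force: 50.0
```

Run:
```python
from m4 import *
f=eyes.grab_frame("wrist"); pickle.dump(f,open("w5.pkl","wb")); meas(f)
im=f["image"]; cv2.imwrite("pics/w5.png",cv2.resize(im[100:300,160:380],None,fx=3,fy=3,interpolation=cv2.INTER_CUBIC))
s=env.state(); print(s["time_s"],s["ee_pos"],s["ee_rot"],s["force"],s["torque"])
```

```text
24 ang 67.14 mean [473.5 210.1] radial ang 70.02
14 ang 71.01 mean [467.3 193.8] radial ang 70.65
8.65 [459.92557236 172.69775638 136.38236035] [-1.79994151e+02  5.85099521e-02  6.19967554e+01] [-1.49013039 -3.45267719  1.06431096] [-0.99382744  0.38744435  0.02684177]
```

View pics/w5.png

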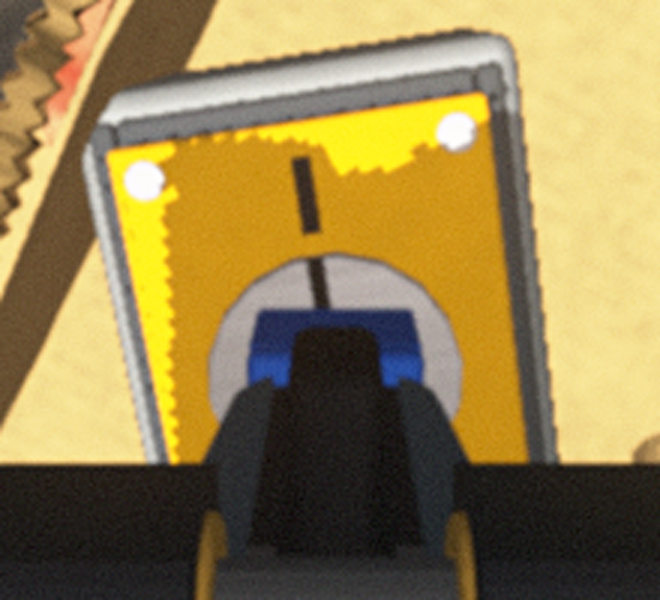

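The slot is at 70.8° and the marks at 70.6°, so they line up in the picture: the mark through (303,157)–(313,232) extends onto the slot at (316,258). Now the press.

send_rows(targets="0 0 0.001 0 0 0 0;0 0 0.002 0 0 0 0;0 0 0.003 0 0 0 0;0 0 0.004 0 0 0 0;0 0 0.004 0 0 0 0;0 0 0.004 0 0 0 0", grip_force=60)

```text
time_s: 9.15
ee_pos: [460.0, 172.7, 132.9]
ee_rot: [180.0, 0.0, 62.0]
force: [-3.3, -4.1, 6.7]
gripper_width: 13.3
gripper_force: 60.0
```

send_rows(targets="0 0 0.0005 0 0 0 0;0 0 0.001 0 0 0 0;0 0 0.001 0 0 0 0;0 0 0.001 0 0 0 0")

```text
time_s: 9.48
ee_pos: [460.0, 172.8, 132.1]
ee_rot: [180.0, 0.0, 62.0]
force: [-3.5, -5.7, 7.5]
gripper_width: 14.0
gripper_force: 60.0
```

send_rows(targets="0 0 0.0005 0 0 0 0;0 0 0.001 0 0 0 0;0 0 0.001 0 0 0 0;0 0 0.001 0 0 0 0")

```text
time_s: 9.82
ee_pos: [460.0, 172.7, 131.6]
ee_rot: [180.0, 0.0, 62.0]
force: [-4.3, -5.2, 11.5]
gripper_width: 13.6
gripper_force: 60.0
```

send_rows(targets="0 0 0.0004 0 0 0 0;0 0 0.0008 0 0 0 0;0 0 0.0008 0 0 0 0;0 0 0.0008 0 0 0 0")

```text
time_s: 10.15
ee_pos: [460.0, 172.8, 131.5]
ee_rot: [180.0, 0.0, 62.0]
force: [-5.0, -5.1, 15.7]
gripper_width: 13.8
gripper_force: 60.0
```

Run:
```python
from m4 import *
f=eyes.grab_frame("wrist"); pickle.dump(f,open("w6.pkl","wb")); meas(f,5)
im=f["image"]; cv2.imwrite("pics/w6.png",cv2.resize(im[100:300,160:380],None,fx=3,fy=3,interpolation=cv2.INTER_CUBIC))
s=env.state(); print(s["time_s"],s["ee_pos"],s["ee_rot"],s["force"],s["torque"])
```

```text
m4.py:12: RuntimeWarning: Mean of empty slice.
  P=np.array(P); v=np.linalg.svd(P-P.mean(0))[2][0]; a=np.degrees(np.arctan2(v[1],v[0]))%180
  ret = ret.dtype.type(ret / rcount)
Traceback (most recent call last):
  File "m4.py", line 12, in meas
    P=np.array(P); v=np.linalg.svd(P-P.mean(0))[2][0]; a=np.degrees(np.arctan2(v[1],v[0]))%180
                     ~~~~~~~~~~~~~^^^^^^^^^^^^^
numpy.linalg.LinAlgError: 1-dimensional array given. Array must be at least two-dimensional
```

Run:
```python
from h import *
import pickle
f=pickle.load(open("w6.pkl","rb")); im=f["image"]; cv2.imwrite("pics/w6.png",cv2.resize(im[100:300,160:380],None,fx=3,fy=3,interpolation=cv2.INTER_CUBIC))
```

```text
(no output)
```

View pics/w6.png

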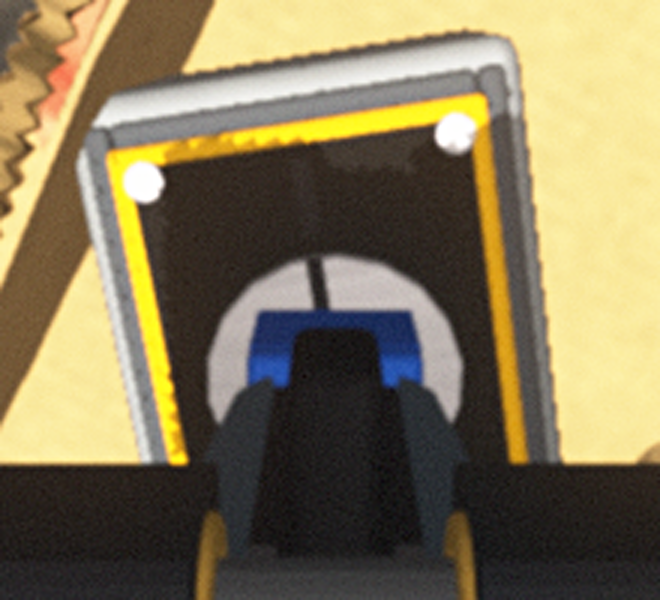

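The cover has sunk into its frame, showing the dark inner plate. The slot is unchanged at (316,258)–(322,308), still in line with the marks, and the force rise shows the hard stop. Handing in.

Run:
```python
from h import *
s=env.state(); print(s["time_s"],s["ee_pos"],s["force"]); print(env.job_done())
```

```text
10.2 [460.02990298 172.75790151 131.55360439] [-5.62067096 -6.22838593 16.41313847]
the job is handed in; nothing more can be done
None
```

The job is handed in at 10.2 s: the key is fully on the spigot, the slot lined up with the marks to about 0.2° by camera before the press and did not move in the picture afterwards, and the cover is held on its hard stop with about 16 N, the key still gripped at 60 N.

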